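Move the screwdriver row from the old rest to the fitted rack

TASK

Move the four screwdrivers from the old wooden rest to the new rack on the black slotted rail. Every grey saddle there is cut for one of the four grip thicknesses, so the new row must follow the order of the saddles: lay each screwdriver in the saddle that fits it, its grip centred lengthwise on the saddle and fully down in both notches, and let go.

Things in the scene. Friction and masses are not known exactly. Their poses are not given: they have to be found in the camera images.
- driver_small: Screwdriver, shortest and thinnest of four alike but for size: black round grip 14 mm thick, its straight part 90 mm long; 135 mm long in all, steel shaft. Loose, lying level. Origin: on the axis, middle of the grip's straight part (grasp here, from above, across; weight centred within 20 mm of it). y along the axis: blade end at y = -90 mm, butt at +45 mm. May be rolled about y.
- driver_medium: Screwdriver, second shortest of four alike but for size: black round grip 20 mm thick, its straight part 94 mm long; 149 mm long in all, steel shaft. Loose, lying level. Origin: on the axis, middle of the grip's straight part (grasp here, from above, across; weight centred within 20 mm of it). y along the axis: blade end at y = -102 mm, butt at +47 mm. May be rolled about y.
- driver_large: Screwdriver, second longest of four alike but for size: black round grip 26 mm thick, its straight part 98 mm long; 163 mm long in all, steel shaft. Loose, lying level. Origin: on the axis, middle of the grip's straight part (grasp here, from above, across; weight centred within 20 mm of it). y along the axis: blade end at y = -114 mm, butt at +49 mm. May be rolled about y.
- driver_huge: Screwdriver, longest and thickest of four alike but for size: black round grip 32 mm thick, its straight part 102 mm long; 177 mm long in all, steel shaft. Loose, lying level. Origin: on the axis, middle of the grip's straight part (grasp here, from above, across; weight centred within 20 mm of it). y along the axis: blade end at y = -126 mm, butt at +51 mm. May be rolled about y.
- saddle_small: Fixed grey saddle on the rail for the 14 mm grip: two upright plates 8 mm thick at y = -29 and +29 mm, free space between. In each a flat-bottomed notch 18 mm wide, above it a funnel 31 mm wide at the mouth, 42 mm up; a thicker grip stays up in the funnel. Origin: on the rail top under the notch; x along the rail, y along the grip, z up. Grip axis when home: z = 30 mm, x = 0.
- saddle_medium: Fixed grey saddle on the rail for the 20 mm grip: two upright plates 8 mm thick at y = -29 and +29 mm, free space between. In each a flat-bottomed notch 24 mm wide, above it a funnel 37 mm wide at the mouth, 42 mm up; a thicker grip stays up in the funnel. Origin: on the rail top under the notch; x along the rail, y along the grip, z up. Grip axis when home: z = 30 mm, x = 0.
- saddle_large: Fixed grey saddle on the rail for the 26 mm grip: two upright plates 8 mm thick at y = -29 and +29 mm, free space between. In each a flat-bottomed notch 30 mm wide, above it a funnel 43 mm wide at the mouth, 42 mm up; a thicker grip stays up in the funnel. Origin: on the rail top under the notch; x along the rail, y along the grip, z up. Grip axis when home: z = 30 mm, x = 0.
- saddle_huge: Fixed grey saddle on the rail for the 32 mm grip: two upright plates 8 mm thick at y = -29 and +29 mm, free space between. In each a flat-bottomed notch 36 mm wide, above it a funnel 49 mm wide at the mouth, 42 mm up; a thicker grip stays up in the funnel. Origin: on the rail top under the notch; x along the rail, y along the grip, z up. Grip axis when home: z = 30 mm, x = 0.
- wooden_rest: Fixed wooden rest with the four screwdrivers at the start, grips lying along its y, blades to -y. Board 250 x 94 x 12 mm; two battens 10 mm thick at y = -31 and +31 mm, 52 mm high, free space between. V notches at x = -87, -29, 29, 87 mm, one screwdriver in each, in any order. Origin: centre of the underside; x along the row, z up.
- rail_rack: Fixed new rack: black slotted rail 250 mm (x) by 80 mm (y), 20 mm high; carries the four saddles in a row along x, 58 mm apart, in any order, tops 62 mm above its underside. Origin: centre of the underside, z up. Beside and behind the racks, to the robot's left (y over 0.26 m), stand workshop things up to 0.24 m tall: cross there with the fingertips above 0.3 m.

How it is judged (in metres and radians):
At the end, for the whole second after the job is handed in: Each of the four screwdrivers lies at rest in its own saddle: the middle of its grip within 10 mm of the saddle's middle along the saddle and within 8 mm across it, its axis within 3.5 mm of the seated height (30 mm above the saddle's origin), and in line with the notches within 0.1 rad (y of driver_small in the frame of saddle_small between -0.01 and 0.01 m and x of driver_small in the frame of saddle_small between -0.008 and 0.008 m and z of driver_small in the frame of saddle_small between 0.0265 and 0.0335 m and angle between the y axis of driver_small and the y axis of saddle_small, either way round below 0.1 rad and linear speed of each of driver_small, driver_medium, driver_large, driver_huge below 0.02 m/s and angular speed of each of driver_small, driver_medium, driver_large, driver_huge below 0.2 rad/s and y of driver_medium in the frame of saddle_medium between -0.01 and 0.01 m and x of driver_medium in the frame of saddle_medium between -0.008 and 0.008 m and z of driver_medium in the frame of saddle_medium between 0.0265 and 0.0335 m and angle between the y axis of driver_medium and the y axis of saddle_medium, either way round below 0.1 rad and y of driver_large in the frame of saddle_large between -0.01 and 0.01 m and x of driver_large in the frame of saddle_large between -0.008 and 0.008 m and z of driver_large in the frame of saddle_large between 0.0265 and 0.0335 m and angle between the y axis of driver_large and the y axis of saddle_large, either way round below 0.1 rad and y of driver_huge in the frame of saddle_huge between -0.01 and 0.01 m and x of driver_huge in the frame of saddle_huge between -0.008 and 0.008 m and z of driver_huge in the frame of saddle_huge between 0.0265 and 0.0335 m and angle between the y axis of driver_huge and the y axis of saddle_huge, either way round below 0.1 rad); the robot touches nothing.
It also fails if it takes over 99 s, if anything falls off the work surface, if the arm or the gripper's body presses on something with over 40 N, if the wrist force passes 120 N, or if a joint passes its speed limit or range.

ROBOT

A 6-joint arm with a two-finger parallel gripper is mounted at the origin on a cart in front of the work surface, level with it; the furniture and walls round the work are solid. World frame = base frame: x ahead of the robot, y to its left, z up, the work surface at z = 0. Lengths are in m, angles in degrees, forces in N, time in s.
With the tool pointing down it reaches from about 0.275 to 0.875 m from the base axis. Payload 12.5 kg.
Tool frame: the origin (TCP) lies on the centre line of the jaws, within the pads' length; the fingertips stand 14 mm ahead of it and the grasp point (between the pads) lies 5 mm behind it (bot.tip_extent is the distance from the TCP to the fingertips, in m); z points along the fingers, y is the line along which they close (so a half turn about z gives the same grasp; the last joint's range is limited). The gripper opens to 85 mm and grips with 20 to 120 N. Pads are 22 mm wide; open, the fingers measure 114 mm over their backs; the gripper's body (76 mm by 85 mm) begins 54 mm behind the grasp point. The pads swing forward as they close: fully open they stand 13 mm farther back than shut.
Start: joints at [-70.795, 20.094, 94.641, -0, 65.266, -4.847], TCP at [0.224, -0.502, 0.245] pointing down, gripper open.
Joint ranges: [-157.81, 157.81], [-45, 120.19], [0.68, 151.7], [-89.99, 269.99], [4.06, 180], [-164.3, 164.3]. Speed limits (degrees/s): [127.2, 127.2, 159.86, 180, 180, 180].

INTERFACE

Orientations are given as [roll, pitch, yaw] about the fixed x, y, z axes, in that order (R = Rz(yaw) Ry(pitch) Rx(roll)).
In Python, from bench import sensors, vision, workorder, bot gives the robot as it stands.
- The arm moves only by the tool jog_arm, never from a script. Its argument "moves" is a list of rows, each an object with "dr": the turn, a rotation vector about the world's x, y, z each as a share of 2 pi rad, from -1 to 1, a list of three; "offset": the shift along the world's x, y, z each as a share of 10 cm, from -1 to 1, a list of three; "gripper": the finger opening in mm, from 0 to 85.4. In form: [{"dr": [rx, ry, rz], "offset": [dx, dy, dz], "gripper": gripper}, ...]. A call has exactly 5 rows; each row is the pose to reach, as a shift and turn from the pose commanded when the call began, turning the shorter way round; what a row does not reach only later rows make up. A row lasts 1/12 s, in which the tool goes at most 41.7 mm and 7.16 degrees, less where a joint would pass 70% of its speed; a pose out of reach is approached as far as the arm can. A call with a number of a shift or a turn outside -1 to 1 is refused whole. A call with a gripper value outside its range is refused whole. The fingers move at their own pace and stop on an object; "squeeze" is the grip in N (left out, the last holds). Time passes only in rows, so rows that repeat a pose let the fingers close, or fill a call up. It gives the time, the measured TCP pose, the force, the opening and the grip force at its end, in the units of the state.
- sensors.get_state(): the state, without advancing time (a new reading comes with each control period).
- vision.snapshot(name): name is "side" or "top" or "wrist"; returns a dict with "frame" (400x640x3 uint8, red, green, blue), "depth" (400x640 float32, m along the optical axis (not along the pixel's ray), 0 where there is no reading), "vertical_fov" (degrees; the focal length in pixels is half the picture's height over the tangent of half this angle, whatever the lens; pixels are square), "cx", "cy" (the principal point, pixels), "dist" ([k1, k2, p1, p2, k3] as OpenCV has them; the pictures are not rectified), "R" (3x3) and "t" (3): a world point X has camera coordinates R X + t. Camera axes: x right, y down, z forward; pixel columns grow to the right and rows downward; lengths in m; the calibration is good to about 2 mm. A picture is of the moment at which its call begins.
- workorder.job_done(): hands the job in; it is judged then, once.
The state is a dict: "time_s": time; "q": joint angles; "qd": joint speeds; "joint_torque": joint torques, N m; "eef_pos": TCP position; "eef_rot": TCP orientation; "ft_force": force on the tool from outside, world axes, zero at the start; "wrist_torque": the same for the moment, N m; "finger_gap": finger opening in m; "grip_force": force on a finger pad.
Only numpy, scipy, OpenCV 4.12 (cv2) and the standard library are available. Lean on these libraries where they do the work, as an engineer would, in place of code of your own. Each camera call takes 0.05 s, during which the arm holds its last target. There are 200 camera calls.

## Working session

There is one attempt and no reset: what is moved stays moved. The work goes in short steps, Python scripts to look and compute and a tool call to move; the robot and the scene stay as the last step left them, time stands still between calls to the robot, and variables do not carry over. Pictures are saved under pics/ and viewed, at most 14 in all, crops included, and the job is handed in when it is done.

Besides the shell and the picture viewer there is one more tool, called after "Emit:" in YAML: its name, and indented under it one key for each argument. jog_arm: Moves the arm, as the interface text tells. Shift numbers are shares of 10 cm and turn numbers shares of 2 pi rad, none past 1 either way. Its arguments: {"type":"object","properties":{"moves":{"type":"array"},"squeeze":{"type":"number"}},"required":["moves"]}

```bash
mkdir -p pics
cat > h.py <<'E'
import numpy as np, cv2
from bench import sensors, vision, workorder, bot
def K(s):
    f=200/np.tan(np.radians(s["vertical_fov"])/2)
    return np.array([[f,0,s["cx"]],[0,f,s["cy"]],[0,0,1]])
def rays(s,uv):
    p=cv2.undistortPoints(np.array(uv,float).reshape(-1,1,2),K(s),np.array(s["dist"],float)).reshape(-1,2)
    R=np.array(s["R"]);t=np.array(s["t"])
    d=np.c_[p,np.ones(len(p))]@R
    return -R.T@t,d
def onplane(s,uv,z):
    c,d=rays(s,uv); return c+d*((z-c[2])/d[:,2])[:,None]
def cloud(s):
    v,u=np.mgrid[0:400,0:640]
    c,d=rays(s,np.c_[u.ravel(),v.ravel()])
    P=c+d*s["depth"].ravel()[:,None]
    P[s["depth"].ravel()==0]=np.nan
    return P.reshape(400,640,3)
def project(s,X):
    r=cv2.Rodrigues(np.array(s["R"],float))[0]
    return cv2.projectPoints(np.array(X,float).reshape(-1,1,3),r,np.array(s["t"],float),K(s),np.array(s["dist"],float))[0].reshape(-1,2)
E
python3 - <<'E'
from h import *
for n in("top","side","wrist"):
    s=vision.snapshot(n); cv2.imwrite(f"pics/{n}0.png",s["frame"][:,:,::-1])
    np.savez(f"{n}0.npz",**s)
    print(n,-np.array(s["R"]).T@s["t"],np.array(s["R"])[2],s["vertical_fov"],(s["depth"]>0).mean())
st=sensors.get_state();print(st["time_s"],st["eef_pos"],st["eef_rot"],bot.tip_extent)
E
```

```text
top [0.38700347 0.04131049 0.91028686] [ 0.18421039 -0.02616489 -0.98253851] 47.1085017979356 0.996140625
side [0.4942959  0.67922452 0.59271227] [ 0.05909764 -0.77976888 -0.62327198] 54.15706790233867 0.99576171875
wrist [ 0.28797338 -0.47306002  0.37365984] [-0.24999068 -0.11046435 -0.96192634] 64.71860774014235 0.9960078125
0.15 [ 0.22410259 -0.50200727  0.24488816] [-1.79949773e+02 -4.48359226e-03  2.40499513e+01] 0.014
```

View pics/top0.png

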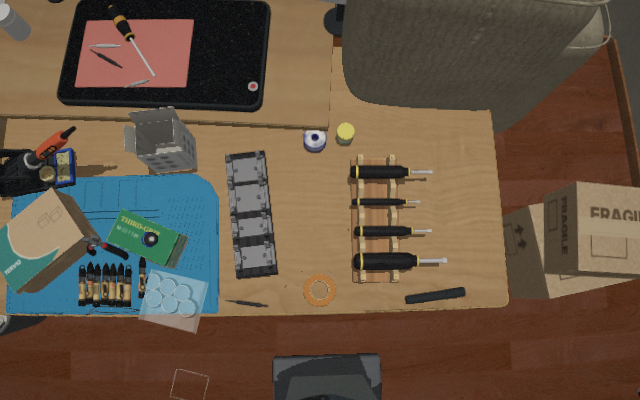

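View pics/side0.png

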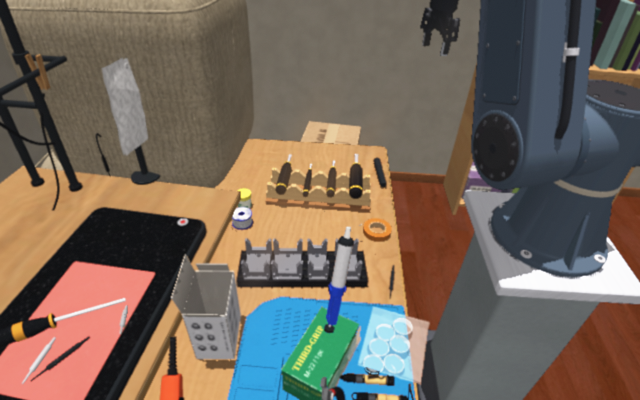

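The top view shows the wooden rest at (350–400, 155–280), with drivers top to bottom: large, small, medium, huge. The rail rack is at (225–277, 152–278). Image up is about +x and right is about -y. The side view confirms both racks, with the rail at (238–367, 240–285). Next I zoom in to measure.

Run:
```python
from h import *
s=np.load("top0.npz"); im=s["frame"]
P=cloud(s)
a=cv2.resize(im[140:290,215:290],None,fx=4,fy=4,interpolation=cv2.INTER_CUBIC)
b=cv2.resize(im[140:290,340:465],None,fx=3.2,fy=4,interpolation=cv2.INTER_CUBIC)
cv2.imwrite("pics/z1.png",np.hstack([a,b])[:,:,::-1])
# saddle: points above 0.05 within rail region
Q=P[140:290,215:290]; 
m=(Q[...,2]>0.045)&(Q[...,2]<0.08)
np.set_printoptions(precision=3,suppress=True)
X=Q[m]; print("saddle tops",len(X),np.percentile(X,[1,50,99],axis=0))
m2=(Q[...,2]>0.014)&(Q[...,2]<0.1)
r=cv2.minAreaRect(Q[m2][:,:2].astype(np.float32)*1000);print("rail",r, np.median(Q[(Q[...,2]>0.012)&(Q[...,2]<0.026)][:,2]))
W=P[140:290,340:465]
n,l,st,c=cv2.connectedComponentsWithStats(((im[140:290,340:465].max(2)<60)&(W[...,2]>0.03)).astype(np.uint8))
for i in range(1,n):
    if st[i,4]>60:
        y=W[l==i]; r=cv2.minAreaRect(y[:,:2].astype(np.float32)*1000); print(st[i],c[i]+[340,140],r,np.percentile(y[:,2],95))
```

```text
saddle tops 490 [[0.431 0.118 0.045]
 [0.54  0.177 0.057]
 [0.654 0.202 0.063]]
rail ((541.6400756835938, 159.6367645263672), (250.2079315185547, 79.42179870605469), 5.709923267364502) 0.022864513175454404
[ 19  25  49  14 572] [382.135 171.503] ((612.0846557617188, -102.0733642578125), (94.91132354736328, 23.964460372924805), 88.5999755859375) 0.060385945760398935
[ 20  58  45   7 259] [381.224 201.49 ] ((554.3554077148438, -99.24641418457031), (87.2723159790039, 12.013715744018555), 88.7197036743164) 0.04678226879384593
[ 23  86  48  10 434] [385.698 230.753] ((496.3444519042969, -104.07818603515625), (91.79447174072266, 17.562484741210938), 88.5691909790039) 0.05307312821250111
[ 14 113   6  17  88] [356.75  261.136] ((439.49273681640625, -43.10186767578125), (10.030287742614746, 29.526939392089844), 88.59549713134766) 0.06655646439448185
[ 23 112  54  18 861] [388.634 260.892] ((438.8381652832031, -105.01567077636719), (100.59498596191406, 31.902257919311523), 88.5082778930664) 0.06733644323794619
```

View pics/z1.png

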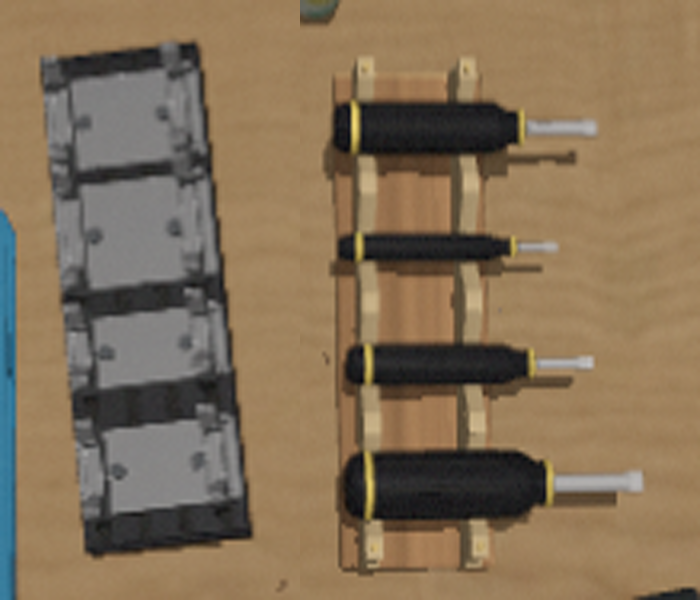

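The zoom shows saddle block widths, top to bottom, of roughly 95, 115, 80 and 95 px. The second is the widest (huge) and the third the narrowest (small). The first and fourth need a closer look. I'll check clearance along the path, then move the wrist camera in.

Run:
```python
from h import *
np.set_printoptions(precision=3,suppress=True)
for n in("top0","side0","wrist0"):
    P=cloud(np.load(n+".npz")).reshape(-1,3)
    for b in([.2,.6,-.65,-.2],[.35,.75,-.2,.24],[.35,.75,.24,.4]):
        m=(P[:,0]>b[0])&(P[:,0]<b[1])&(P[:,1]>b[2])&(P[:,1]<b[3])&(P[:,2]>-.3)
        print(n,b,m.sum(),np.percentile(P[m,2],[50,99,99.9]) if m.sum() else '')
```

```text
top0 [0.2, 0.6, -0.65, -0.2] 9214 [-0.     0.02   0.249]
top0 [0.35, 0.75, -0.2, 0.24] 53117 [0.003 0.394 0.406]
top0 [0.35, 0.75, 0.24, 0.4] 17347 [0.011 0.157 0.23 ]
side0 [0.2, 0.6, -0.65, -0.2] 3613 [-0.001  0.382  0.386]
side0 [0.35, 0.75, -0.2, 0.24] 27198 [0.015 0.392 0.429]
side0 [0.35, 0.75, 0.24, 0.4] 23585 [0.017 0.209 0.23 ]
wrist0 [0.2, 0.6, -0.65, -0.2] 46465 [0.309 0.328 0.329]
wrist0 [0.35, 0.75, -0.2, 0.24] 0 
wrist0 [0.35, 0.75, 0.24, 0.4] 0
```

Emit:
jog_arm:
  moves:
    - {"dr": [0, 0, 0.01], "offset": [0.15, 0.19, 0.02], "gripper": 85}
    - {"dr": [0, 0, 0.02], "offset": [0.3, 0.38, 0.05], "gripper": 85}
    - {"dr": [0, 0, 0.03], "offset": [0.45, 0.57, 0.08], "gripper": 85}
    - {"dr": [0, 0, 0.04], "offset": [0.6, 0.76, 0.11], "gripper": 85}
    - {"dr": [0, 0, 0.05], "offset": [0.75, 0.95, 0.15], "gripper": 85}
  squeeze: 50

```text
time_s: 0.57
eef_pos: [0.2996, -0.4061, 0.2601]
eef_rot: [-180.0, -0.0, 42.2]
ft_force: [0.1, -0.3, -0.7]
finger_gap: 0.0846
grip_force: 0.0
```

Emit:
jog_arm:
  moves:
    - {"dr": [0, 0, 0.01], "offset": [0.15, 0.19, 0.02], "gripper": 85}
    - {"dr": [0, 0, 0.02], "offset": [0.3, 0.38, 0.05], "gripper": 85}
    - {"dr": [0, 0, 0.03], "offset": [0.45, 0.57, 0.08], "gripper": 85}
    - {"dr": [0, 0, 0.04], "offset": [0.6, 0.76, 0.11], "gripper": 85}
    - {"dr": [0, 0, 0.05], "offset": [0.75, 0.95, 0.15], "gripper": 85}

```text
time_s: 0.98
eef_pos: [0.3746, -0.3111, 0.2752]
eef_rot: [-180.0, -0.0, 60.2]
ft_force: [0.2, -1.2, 0.3]
finger_gap: 0.0849
grip_force: 0.0
```

Emit:
jog_arm:
  moves:
    - {"dr": [0, 0, 0.01], "offset": [0.15, 0.19, 0.02], "gripper": 85}
    - {"dr": [0, 0, 0.02], "offset": [0.3, 0.38, 0.05], "gripper": 85}
    - {"dr": [0, 0, 0.03], "offset": [0.45, 0.57, 0.08], "gripper": 85}
    - {"dr": [0, 0, 0.04], "offset": [0.6, 0.76, 0.11], "gripper": 85}
    - {"dr": [0, 0, 0.05], "offset": [0.75, 0.95, 0.15], "gripper": 85}

```text
time_s: 1.4
eef_pos: [0.4497, -0.2161, 0.2902]
eef_rot: [-180.0, -0.0, 78.2]
ft_force: [-1.0, 0.2, 0.1]
finger_gap: 0.0851
grip_force: 0.0
```

Emit:
jog_arm:
  moves:
    - {"dr": [0, 0, 0.01], "offset": [0.15, 0.19, 0.02], "gripper": 85}
    - {"dr": [0, 0, 0.02], "offset": [0.3, 0.38, 0.05], "gripper": 85}
    - {"dr": [0, 0, 0.03], "offset": [0.45, 0.57, 0.08], "gripper": 85}
    - {"dr": [0, 0, 0.033], "offset": [0.6, 0.76, 0.11], "gripper": 85}
    - {"dr": [0, 0, 0.033], "offset": [0.75, 0.95, 0.15], "gripper": 85}

```text
time_s: 1.82
eef_pos: [0.5246, -0.1211, 0.3051]
eef_rot: [-180.0, -0.0, 90.0]
ft_force: [-0.3, -0.6, -1.1]
finger_gap: 0.0852
grip_force: 0.0
```

Run:
```python
from h import *
np.set_printoptions(precision=3,suppress=True)
P=cloud(np.load("top0.npz")).reshape(-1,3)
m=(P[:,2]>.15)&(P[:,1]<.24)&(P[:,1]>-.2)&(P[:,0]>.4);print("sofa min x",P[m,0].min(),np.percentile(P[m,0],2))
s=vision.snapshot("wrist");np.savez("wrist1.npz",**s);cv2.imwrite("pics/w1.png",s["frame"][:,:,::-1])
st=sensors.get_state();print(st["time_s"],st["eef_pos"],st["eef_rot"],st["q"],st["ft_force"])
```

```text
sofa min x 0.7340814336166953 0.7361627495147406
1.8667 [ 0.527 -0.119  0.306] [179.923  -0.059  90.032] [-17.667  15.776  91.777   0.083  72.391 -17.724] [-0.671  3.806  0.068]
```

View pics/w1.png

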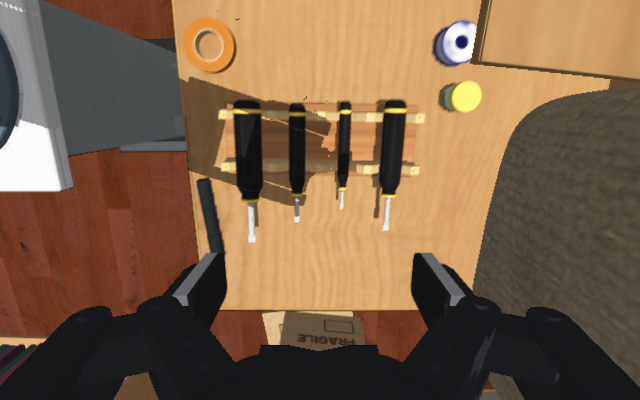

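The wrist view shows the four black grips, huge at (248,150), medium at (297,150), small at (344,145) and large at (393,148), with blades pointing down the image (-y). Next is the rail.

Emit:
jog_arm:
  moves:
    - {"dr": [0, 0, 0], "offset": [0.03, 0.2, 0], "gripper": 85}
    - {"dr": [0, 0, 0], "offset": [0.06, 0.4, 0], "gripper": 85}
    - {"dr": [0, 0, 0], "offset": [0.1, 0.6, 0], "gripper": 85}
    - {"dr": [0, 0, 0], "offset": [0.15, 0.8, 0], "gripper": 85}
    - {"dr": [0, 0, 0], "offset": [0.15, 1, 0], "gripper": 85}

```text
time_s: 2.28
eef_pos: [0.5395, -0.0213, 0.305]
eef_rot: [-180.0, -0.0, 89.9]
ft_force: [0.9, 0.5, -0.4]
finger_gap: 0.0852
grip_force: 0.0
```

Emit:
jog_arm:
  moves:
    - {"dr": [0, 0, 0], "offset": [0, 0.3, 0], "gripper": 85}
    - {"dr": [0, 0, 0], "offset": [0, 0.6, 0], "gripper": 85}
    - {"dr": [0, 0, 0], "offset": [0, 0.9, 0], "gripper": 85}
    - {"dr": [0, 0, 0], "offset": [0, 0.9, 0], "gripper": 85}
    - {"dr": [0, 0, 0], "offset": [0, 0.9, 0], "gripper": 85}

```text
time_s: 2.7
eef_pos: [0.539, 0.0688, 0.3051]
eef_rot: [-180.0, 0.0, 90.1]
ft_force: [-0.4, 0.4, -0.1]
finger_gap: 0.0849
grip_force: 0.0
```

Run:
```python
from h import *
np.set_printoptions(precision=4,suppress=True)
s=vision.snapshot("wrist");np.savez("wrist2.npz",**s);im=s["frame"]
st=sensors.get_state();print(st["time_s"],st["eef_pos"],st["eef_rot"])
P=cloud(s)
m=(P[...,2]>.012)&(P[...,2]<.08)&(P[...,1]>.1)&(P[...,1]<.23)&(P[...,0]>.39)&(P[...,0]<.7)
r=cv2.minAreaRect(P[m][:,:2].astype(np.float32)*1000);print("rail",r)
v,u=np.nonzero(m);print(u.min(),u.max(),v.min(),v.max())
cv2.imwrite("pics/w2.png",cv2.resize(im[max(v.min()-15,0):v.max()+15,u.min()-15:u.max()+15],None,fx=2.5,fy=2.5,interpolation=cv2.INTER_CUBIC)[:,:,::-1])
```

```text
2.75 [0.5391 0.0679 0.3051] [-179.9747    0.0148   89.9944]
rail ((542.11865234375, 161.0830535888672), (249.93858337402344, 80.3326187133789), 5.962981224060059)
218 421 50 137
```

View pics/w2.png

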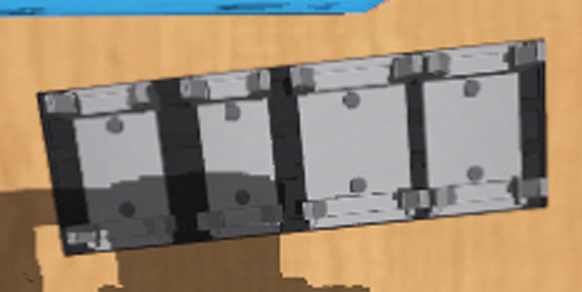

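The rail crop shows saddle widths in x order (left to right) of about 105, 90, 125 and 115 px. That gives medium, small, huge, large, which I'll check with numbers. I'll measure everything precisely now.

Run:
```python
from h import *
np.set_printoptions(precision=1,suppress=True)
# saddles
th=np.radians(5.85);c0=np.array([.5419,.1604])
ex=np.array([np.cos(th),np.sin(th)]);ey=np.array([-ex[1],ex[0]])
for n in("top0","wrist2"):
    s=np.load(n+".npz");P=cloud(s);q=P[...,:2]-c0;a=q@ex;b=q@ey
    for k in(-87,-29,29,87):
        m=(abs(a-k/1e3)<.0285)&(abs(abs(b)-.029)<.008)&(P[...,2]>.05)&(P[...,2]<.075)
        A=a[m]*1e3
        g=(abs(a-k/1e3)<.0285)&(abs(b)<.022)&(P[...,2]<.04)&(s["frame"].min(2)>95)  # floor of saddle, light grey
        G=a[g]*1e3
        print(n,k,"outer",np.percentile(A,[1,99]),"inner",A[A<k].max() if (A<k).any() else 0,A[A>k].min() if (A>k).any() else 0,"z",np.percentile(P[m][:,2],95)*1e3,"b",np.percentile(b[m]*1e3,[2,98]),"floor",np.percentile(G,[1,99]) if len(G) else '')
# drivers
L=dict(large=(.612,26,49,114),small=(.554,14,45,90),medium=(.496,20,47,102),huge=(.439,32,51,126))
for n in("top0","wrist1"):
    s=np.load(n+".npz");P=cloud(s);im=s["frame"]
    for k,(x,d,bu,bl) in L.items():
        m=(abs(P[...,0]-x)<.022)&(P[...,1]<0)&(P[...,1]>-.26)&(P[...,2]>.03)
        dk=m&(im.max(2)<55)&(P[...,2]>.036)
        X=P[dk]*1e3
        f=cv2.fitLine(X[:,:2].astype(np.float32),cv2.DIST_HUBER,0,.01,.01).ravel()
        br=m&(im.min(2)>110)&(P[...,1]<-.14)
        ymax=np.percentile(X[:,1],99.7); ymin=P[br][:,1].min()*1e3 if br.any() else np.nan
        print(n,k,"mid x",(np.percentile(X[:,0],1)+np.percentile(X[:,0],99))/2,"fit",f[2:],np.degrees(np.arctan2(f[1],f[0])),"top",np.percentile(X[:,2],97),"axis",np.percentile(X[:,2],97)-d/2,"y from butt",ymax-bu,"y from blade",ymin+bl)
s=np.load("top0.npz");P=cloud(s)
m=(P[...,2]>.1)&(P[...,1]>.18)&(P[...,1]<.36)&(P[...,0]>.4)&(P[...,0]<.72)
print("tall",P[m].min(0)*1e3 if m.any() else None,P[m].max(0)*1e3)
for z in(.12,.16,.2):
    m2=m&(P[...,2]>z);print(z,P[m2].min(0)*1e3 if m2.any() else None)
# two-view ray triangulation of butts/rail check: dark centroid
a,b=np.load("top0.npz"),np.load("wrist1.npz")
for k,(x,d,bu,bl) in L.items():
    R=[]
    for s in(a,b):
        P=cloud(s);m=(abs(P[...,0]-x)<.022)&(P[...,1]<-.055)&(P[...,1]>-.125)&(P[...,2]>.036)&(s["frame"].max(2)<60)
        v,u=np.nonzero(m); R.append(rays(s,[[u.mean(),v.mean()]]))
    (c1,d1),(c2,d2)=R;t=np.linalg.lstsq(np.c_[d1[0],-d2[0]],c2-c1,rcond=None)[0]
    print(k,"tri",(c1+t[0]*d1[0])*1e3,(c2+t[1]*d2[0])*1e3)
```

```text
top0 -87 outer [-109.8  -64.7] inner -99.40085674090275 -74.2456398252597 z 62.09583597347133 b [-32.9  31.1] floor [-106.7  -67.2]
top0 -29 outer [-48.2  -9.8] inner -37.95542459657092 -19.825628617328196 z 62.39617426350072 b [-33.   30.8] floor [-45.4 -12.1]
top0 29 outer [ 0.9 56.8] inner 10.883771206137329 47.61289476842986 z 62.04612456937629 b [-33.3  31.1] floor [ 3.7 54.9]
top0 87 outer [ 58.7 111.8] inner 72.67520122934435 100.43650704643288 z 61.814039956352175 b [-34.5  31.6] floor [ 64.6 111.5]
wrist2 -87 outer [-109.2  -64. ] inner -98.1937215204777 -74.41533138068704 z 62.191344399331726 b [-31.7  33.2] floor [-107.1  -66.5]
wrist2 -29 outer [-48.2  -8.9] inner -37.612036840309756 -19.582090768161162 z 62.11286867367431 b [-31.7  32.8] floor [-45.2 -11.4]
wrist2 29 outer [ 0.8 57.3] inner 11.496740798937656 47.90785288883967 z 62.09237470522412 b [-32.  33.] floor [ 3.9 55.4]
wrist2 87 outer [ 61.9 113.6] inner 72.03328149466725 102.42601690533373 z 61.8817403465206 b [-31.5  33.4] floor [ 64.7 111.9]
top0 large mid x 611.0130387468932 fit [609.5 -95.1] 89.6056 top 60.
[... 937 characters left out ...]
blade -82.25566123842285
wrist1 medium mid x 496.0813271424555 fit [ 496.3 -105.1] 15.2076645 top 388.24329993719954 axis 378.24329993719954 y from butt -91.21805068297215 y from blade -87.05712461836194
wrist1 huge mid x 444.83497469905825 fit [ 455.1 -107.2] -79.23159 top 381.9413403247325 axis 365.9413403247325 y from butt -88.89536890843706 y from blade -87.92697105035589
tall [459.9 272.  100. ] [712.2 360.  237.7]
0.12 [459.9 272.  120. ]
0.16 [459.9 276.6 160.8]
0.2 [459.9 276.6 208.8]
large tri [502.5 -26.7 468.5] [499.4 -30.  468.2]
small tri [470.8 -24.6 474.2] [506.9 -13.4 479.5]
medium tri [454.3 -40.7 378.5] [508.8 -84.4 392.2]
huge tri [422.1 -49.3 325.7] [ 455.2 -108.4  336.9]
```

Run:
```python
from h import *
np.set_printoptions(precision=1,suppress=True)
L=dict(large=(.612,26,49,114),small=(.554,14,45,90),medium=(.496,20,47,102),huge=(.439,32,51,126))
a,b=np.load("top0.npz"),np.load("wrist1.npz")
for k,(x,d,bu,bl) in L.items():
    R=[];o=[]
    for s in(a,b):
        P=cloud(s);m=(abs(P[...,0]-x)<.02)&(P[...,1]<-.05)&(P[...,1]>-.14)&(P[...,2]>.03)&(P[...,2]<.09)&(s["frame"].max(2)<60)
        X=P[m]*1e3;o+=[X[:,0].min()/2+X[:,0].max()/2,np.percentile(X[:,2],97)]
        br=(abs(P[...,0]-x)<.02)&(P[...,2]>.03)&(P[...,2]<.09)&(P[...,1]<-.14)&(P[...,1]>-.26)&(s["frame"].min(2)>110)
        v,u=np.nonzero(br);i=np.argmin(P[br][:,1]); R.append(rays(s,[[u[i],v[i]]]))
    (c1,d1),(c2,d2)=R;t=np.linalg.lstsq(np.c_[d1[0],-d2[0]],c2-c1,rcond=None)[0]
    p=((c1+t[0]*d1[0])+(c2+t[1]*d2[0]))*500
    print(k,"x,top per view",np.array(o),"blade tip tri",p,"origin y",p[1]+bl)
P=cloud(a)
for x0 in(.4,.45,.5,.55,.6,.65):
    m=(P[...,2]>.1)&(P[...,1]>.18)&(P[...,1]<.4)&(P[...,0]>x0)&(P[...,0]<x0+.05); print(x0,P[m][:,1].min()*1e3 if m.any() else None)
w=np.load("wrist2.npz");print("cam-tcp",(-w["R"].T@w["t"]-[.5391,.0679,.3051])*1e3)
st=sensors.get_state();print(st["time_s"],st["eef_pos"])
```

```text
large x,top per view [611.6  61.2 612.9  60.2] blade tip tri [ 608.8 -195.9   54.7] origin y -81.90700086480408
small x,top per view [554.   47.1 555.7  46.1] blade tip tri [ 554.  -174.4   34.8] origin y -84.40255054833978
medium x,top per view [496.6  53.9 497.9  53.2] blade tip tri [ 495.7 -193.6   28.1] origin y -91.58593788613572
huge x,top per view [438.3  67.8 440.7  67.5] blade tip tri [ 439.9 -213.7   52.7] origin y -87.65469935159791
0.4 None
0.45 276.566244782691
0.5 None
0.55 None
0.6 272.00588381401536
0.65 272.78743988767786
cam-tcp [  0.3  71.1 128.8]
2.75 [0.5 0.1 0.3]
```

Measured sizes confirm the saddles in +x order: medium, small, huge, large. The driver heights and positions agree between views. Start with large.

Emit:
jog_arm:
  moves:
    - {"dr": [0, 0, 0], "offset": [0.15, -0.2, -0.18], "gripper": 44}
    - {"dr": [0, 0, -0.002], "offset": [0.3, -0.4, -0.36], "gripper": 44}
    - {"dr": [0, 0, -0.004], "offset": [0.45, -0.6, -0.54], "gripper": 44}
    - {"dr": [0, 0, -0.004], "offset": [0.6, -0.8, -0.72], "gripper": 44}
    - {"dr": [0, 0, -0.004], "offset": [0.73, -1, -0.9], "gripper": 44}

```text
time_s: 3.17
eef_pos: [0.6127, -0.0347, 0.2143]
eef_rot: [180.0, 0.0, 88.4]
ft_force: [-0.0, -0.1, -0.4]
finger_gap: 0.044
grip_force: 0.0
```

Emit:
jog_arm:
  moves:
    - {"dr": [0, 0, 0], "offset": [0, -0.2, -0.2], "gripper": 44}
    - {"dr": [0, 0, 0], "offset": [0, -0.4, -0.4], "gripper": 44}
    - {"dr": [0, 0, 0], "offset": [0, -0.54, -0.6], "gripper": 44}
    - {"dr": [0, 0, 0], "offset": [0, -0.54, -0.75], "gripper": 44}
    - {"dr": [0, 0, 0], "offset": [0, -0.54, -0.75], "gripper": 44}

```text
time_s: 3.58
eef_pos: [0.6103, -0.0881, 0.137]
eef_rot: [-179.7, -0.0, 88.3]
ft_force: [-0.0, 1.7, -0.5]
finger_gap: 0.0439
grip_force: 0.0
```

Emit:
jog_arm:
  moves:
    - {"dr": [0, 0, 0], "offset": [0, 0, -0.15], "gripper": 44}
    - {"dr": [0, 0, 0], "offset": [0, 0, -0.3], "gripper": 44}
    - {"dr": [0, 0, 0], "offset": [0, 0, -0.4], "gripper": 44}
    - {"dr": [0, 0, 0], "offset": [0, 0, -0.4], "gripper": 44}
    - {"dr": [0, 0, 0], "offset": [0, 0, -0.4], "gripper": 44}

```text
time_s: 4.0
eef_pos: [0.6122, -0.0864, 0.1007]
eef_rot: [-180.0, 0.0, 88.5]
ft_force: [1.2, 0.1, 0.9]
finger_gap: 0.0441
grip_force: 0.0
```

Run:
```python
from h import *
s=vision.snapshot("wrist");cv2.imwrite("pics/w3.png",s["frame"][:,:,::-1])
st=sensors.get_state();print(st["time_s"],st["eef_pos"],st["eef_rot"],st["finger_gap"])
```

```text
4.05 [ 0.61260651 -0.0864141   0.10125042] [1.79944364e+02 1.10033420e-02 8.84884315e+01] 0.044026063344521124
```

View pics/w3.png

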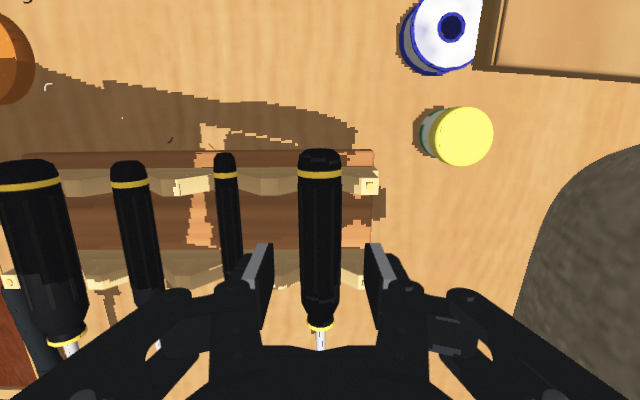

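Large's grip sits centred at (320,240) between the fingers at (258,280) and (380,280), and both fingers are clear of small. Descend, grip and lift.

Emit:
jog_arm:
  moves:
    - {"dr": [0, 0, 0], "offset": [0, 0, -0.2], "gripper": 44}
    - {"dr": [0, 0, 0], "offset": [0, 0, -0.4], "gripper": 44}
    - {"dr": [0, 0, 0], "offset": [0, 0, -0.57], "gripper": 44}
    - {"dr": [0, 0, 0], "offset": [0, 0, -0.57], "gripper": 44}
    - {"dr": [0, 0, 0], "offset": [0, 0, -0.57], "gripper": 44}

```text
time_s: 4.47
eef_pos: [0.6124, -0.0863, 0.0439]
eef_rot: [-180.0, 0.0, 88.5]
ft_force: [-0.1, 0.4, 0.8]
finger_gap: 0.044
grip_force: 0.0
```

Emit:
jog_arm:
  moves:
    - {"dr": [0, 0, 0], "offset": [0, 0, 0], "gripper": 30}
    - {"dr": [0, 0, 0], "offset": [0, 0, 0], "gripper": 20}
    - {"dr": [0, 0, 0], "offset": [0, 0, 0], "gripper": 10}
    - {"dr": [0, 0, 0], "offset": [0, 0, 0], "gripper": 10}
    - {"dr": [0, 0, 0], "offset": [0, 0, 0], "gripper": 10}
  squeeze: 50

```text
time_s: 4.88
eef_pos: [0.6129, -0.0864, 0.0452]
eef_rot: [179.9, 0.0, 88.5]
ft_force: [-2.2, -0.1, 5.3]
finger_gap: 0.0247
grip_force: 48.7
```

Emit:
jog_arm:
  moves:
    - {"dr": [0, 0, 0], "offset": [0, 0, 0.15], "gripper": 10}
    - {"dr": [0, 0, 0], "offset": [0, 0, 0.35], "gripper": 10}
    - {"dr": [0, 0, 0], "offset": [0, 0, 0.55], "gripper": 10}
    - {"dr": [0, 0, 0], "offset": [0, 0, 0.75], "gripper": 10}
    - {"dr": [0, 0, 0], "offset": [0, 0, 0.9], "gripper": 10}

```text
time_s: 5.3
eef_pos: [0.6129, -0.0863, 0.1363]
eef_rot: [179.8, 0.0, 88.5]
ft_force: [1.5, -0.2, -1.6]
finger_gap: 0.0244
grip_force: 49.3
```

Emit:
jog_arm:
  moves:
    - {"dr": [0, 0, 0.002], "offset": [0.02, 0.15, 0], "gripper": 10}
    - {"dr": [0, 0, 0.004], "offset": [0.04, 0.35, 0], "gripper": 10}
    - {"dr": [0, 0, 0.006], "offset": [0.06, 0.55, 0], "gripper": 10}
    - {"dr": [0, 0, 0.008], "offset": [0.08, 0.78, 0], "gripper": 10}
    - {"dr": [0, 0, 0.01], "offset": [0.1, 1, 0], "gripper": 10}

```text
time_s: 5.72
eef_pos: [0.6221, 0.0155, 0.1335]
eef_rot: [180.0, -0.0, 92.1]
ft_force: [-0.7, -0.1, -1.9]
finger_gap: 0.0245
grip_force: 49.4
```

Emit:
jog_arm:
  moves:
    - {"dr": [0, 0, 0.002], "offset": [0.02, 0.22, 0], "gripper": 10}
    - {"dr": [0, 0, 0.004], "offset": [0.04, 0.44, 0], "gripper": 10}
    - {"dr": [0, 0, 0.006], "offset": [0.05, 0.66, 0], "gripper": 10}
    - {"dr": [0, 0, 0.008], "offset": [0.06, 0.85, 0], "gripper": 10}
    - {"dr": [0, 0, 0.01], "offset": [0.06, 1, 0], "gripper": 10}

```text
time_s: 6.13
eef_pos: [0.628, 0.116, 0.1334]
eef_rot: [180.0, -0.0, 95.8]
ft_force: [-0.3, 0.4, -1.0]
finger_gap: 0.0244
grip_force: 49.4
```

Emit:
jog_arm:
  moves:
    - {"dr": [0, 0, 0], "offset": [0, 0.15, 0], "gripper": 10}
    - {"dr": [0, 0, 0], "offset": [0, 0.3, 0], "gripper": 10}
    - {"dr": [0, 0, 0], "offset": [0, 0.42, 0], "gripper": 10}
    - {"dr": [0, 0, 0], "offset": [0, 0.52, 0], "gripper": 10}
    - {"dr": [0, 0, 0], "offset": [0, 0.55, 0], "gripper": 10}

```text
time_s: 6.55
eef_pos: [0.6281, 0.1702, 0.1333]
eef_rot: [180.0, -0.0, 95.7]
ft_force: [0.0, 0.5, -1.2]
finger_gap: 0.0248
grip_force: 49.4
```

Run:
```python
from h import *
ims=[]
for n in("wrist","side"):
    s=vision.snapshot(n);np.savez(n+"4.npz",**s);ims.append(s["frame"])
st=sensors.get_state();print(st["time_s"],st["eef_pos"],st["eef_rot"],st["finger_gap"])
p=project(s,[st["eef_pos"]])[0];print(p)
u,v=p.astype(int);c=ims[1][max(v-90,0):v+110,u-140:u+140]
cv2.imwrite("pics/a4.png",np.vstack([cv2.resize(ims[0],(448,280)),cv2.resize(c,(448,320))])[:,:,::-1])
```

```text
6.65 [0.62814465 0.16910801 0.13320828] [-1.79995299e+02  5.31477689e-03  9.57175202e+01] 0.024172787016066434
[253.49639061 220.60987276]
```

View pics/a4.png

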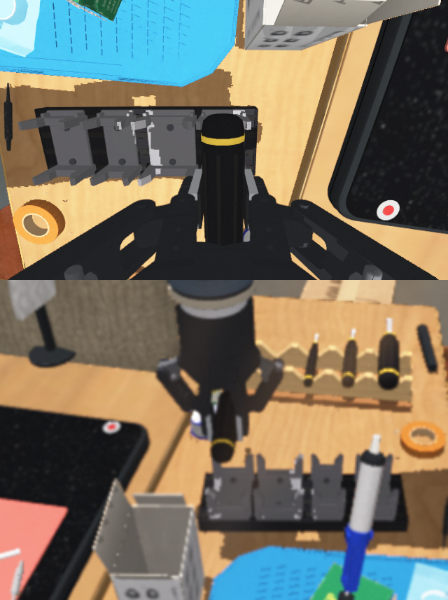

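Large is held straight in the jaws (butt at (222,125) in the wrist half), above the right-hand saddle. I'll measure where the butt lies relative to the TCP.

```bash
cat >> h.py <<'E'
def held(s,st,D,butt):
    """butt offset, lateral offset and top-line slope of the held grip in the tool frame"""
    P=cloud(s)-np.array(st["eef_pos"]); y=np.radians(st["eef_rot"][2])
    ey=np.array([np.cos(y),np.sin(y),0]); ex=np.array([np.sin(y),-np.cos(y),0])
    a=P@ey;b=P@ex;z=P[...,2]
    m=(abs(b)<D/2e3+.003)&(z>-.03)&(z<D/2e3+.02)&(a>.014)&(a<.08)
    A,B,Z=a[m]*1e3,b[m]*1e3,z[m]*1e3
    bn=[(k+2,np.percentile(Z[(A>k)&(A<k+4)],90)) for k in range(16,int(butt)-8,4) if ((A>k)&(A<k+4)).sum()>5]
    f=np.polyfit(*zip(*bn),1) if len(bn)>2 else [np.nan]*2
    g=(A<butt-12)
    print("y offset of grip mid %.1f mm; lateral %.1f; top z-tcp at mid %.1f (expect ~%.1f); slope %.3f rad"%(np.percentile(A,99.5)-butt,(np.percentile(B[g],2)+np.percentile(B[g],98))/2,f[1],5+D/2,f[0]))
E
python3 - <<'E'
from h import *
held(np.load("wrist4.npz"),sensors.get_state(),26,49)
E
```

```text
y offset of grip mid 2.0 mm; lateral 0.7; top z-tcp at mid 14.5 (expect ~18.0); slope -0.002 rad
```

Emit:
jog_arm:
  moves:
    - {"dr": [0, 0, 0], "offset": [0.01, -0.01, -0.15], "gripper": 10}
    - {"dr": [0, 0, 0], "offset": [0.01, -0.01, -0.3], "gripper": 10}
    - {"dr": [0, 0, 0], "offset": [0.01, -0.01, -0.45], "gripper": 10}
    - {"dr": [0, 0, 0], "offset": [0.01, -0.01, -0.55], "gripper": 10}
    - {"dr": [0, 0, 0], "offset": [0.01, -0.01, -0.62], "gripper": 10}

```text
time_s: 7.07
eef_pos: [0.6289, 0.167, 0.0701]
eef_rot: [-179.9, 0.0, 95.6]
ft_force: [0.8, -0.3, -1.1]
finger_gap: 0.0246
grip_force: 49.4
```

Emit:
jog_arm:
  moves:
    - {"dr": [0, 0, 0], "offset": [0, 0, -0.06], "gripper": 10}
    - {"dr": [0, 0, 0], "offset": [0, 0, -0.12], "gripper": 10}
    - {"dr": [0, 0, 0], "offset": [0, 0, -0.18], "gripper": 10}
    - {"dr": [0, 0, 0], "offset": [0, 0, -0.23], "gripper": 10}
    - {"dr": [0, 0, 0], "offset": [0, 0, -0.23], "gripper": 10}

```text
time_s: 7.48
eef_pos: [0.6295, 0.1678, 0.0489]
eef_rot: [180.0, 0.0, 95.7]
ft_force: [-1.2, -1.9, 2.4]
finger_gap: 0.0246
grip_force: 49.9
```

Emit:
jog_arm:
  moves:
    - {"dr": [0, 0, 0], "offset": [0, 0, 0], "gripper": 30}
    - {"dr": [0, 0, 0], "offset": [0, 0, 0], "gripper": 40}
    - {"dr": [0, 0, 0], "offset": [0, 0, 0], "gripper": 40}
    - {"dr": [0, 0, 0], "offset": [0, 0, 0], "gripper": 40}
    - {"dr": [0, 0, 0], "offset": [0, 0, 0], "gripper": 40}

```text
time_s: 7.9
eef_pos: [0.6292, 0.1678, 0.0483]
eef_rot: [180.0, 0.0, 95.7]
ft_force: [0.4, 0.0, 1.0]
finger_gap: 0.0401
grip_force: 0.0
```

Emit:
jog_arm:
  moves:
    - {"dr": [0, 0, 0], "offset": [0, 0, 0.15], "gripper": 40}
    - {"dr": [0, 0, 0], "offset": [0, 0, 0.35], "gripper": 40}
    - {"dr": [0, 0, 0], "offset": [0, 0, 0.6], "gripper": 40}
    - {"dr": [0, 0, 0], "offset": [0, 0, 0.8], "gripper": 40}
    - {"dr": [0, 0, 0], "offset": [0, 0, 0.9], "gripper": 40}

```text
time_s: 8.32
eef_pos: [0.6303, 0.168, 0.1422]
eef_rot: [179.8, -0.0, 95.7]
ft_force: [0.1, 0.1, 0.0]
finger_gap: 0.04
grip_force: 0.0
```

Emit:
jog_arm:
  moves:
    - {"dr": [0, 0, -0.002], "offset": [-0.06, -0.2, 0], "gripper": 30}
    - {"dr": [0, 0, -0.004], "offset": [-0.12, -0.4, 0], "gripper": 30}
    - {"dr": [0, 0, -0.006], "offset": [-0.18, -0.6, 0], "gripper": 30}
    - {"dr": [0, 0, -0.008], "offset": [-0.24, -0.8, 0], "gripper": 30}
    - {"dr": [0, 0, -0.01], "offset": [-0.3, -1, 0], "gripper": 30}

```text
time_s: 8.73
eef_pos: [0.5987, 0.0669, 0.1386]
eef_rot: [-180.0, 0.0, 92.1]
ft_force: [0.3, -0.3, -0.2]
finger_gap: 0.03
grip_force: 0.0
```

```bash
cat >> h.py <<'E'
SAD=dict(medium=-87,small=-28.8,huge=29,large=87.5); DIM=dict(small=(14,45),medium=(20,47),large=(26,49),huge=(32,51))
def placed(s,k):
    th=np.radians(5.85);ex=np.array([np.cos(th),np.sin(th),0]);ey=np.array([-ex[1],ex[0],0])
    D,bu=DIM[k]; P=cloud(s); im=s["frame"]; Q=P-np.array([.5419,.1604,.02])
    a=(Q@ex)*1e3-SAD[k];b=(Q@ey)*1e3;z=Q[...,2]*1e3
    m=(abs(a)<D/2+8)&(b>-75)&(b<70)&(z>20)&(z<60)&(im.max(2)<50)&(abs(abs(b)-29)>7)
    if m.sum()<20: print(k,"unseen");return
    c=m&(abs(b)<22)
    f=np.polyfit(b[c],a[c],1)
    T=[np.percentile(z[m&(b>l)&(b<l+14)],92) if (m&(b>l)&(b<l+14)).sum()>5 else np.nan for l in(-50,-20,6,36)]
    print(k,"x mid %.1f angle %.3f butt-> y %.1f axis z (expect 30)"%((np.percentile(a[c],2)+np.percentile(a[c],98))/2,f[0],np.percentile(b[m],99.5)-bu),np.round(np.array(T)-D/2,1))
E
python3 - <<'E'
from h import *
s=vision.snapshot("top");np.savez("top5.npz",**s);placed(s,"large")
w=vision.snapshot("wrist");placed(w,"large")
st=sensors.get_state();print(st["time_s"],st["eef_pos"],st["eef_rot"])
cv2.imwrite("pics/t5.png",np.vstack([cv2.resize(s["frame"][130:290,200:440],(720,480))])[:,:,::-1])
E
```

```text
large unseen
large x mid 0.4 angle 0.007 butt-> y -27.3 axis z (expect 30) [30.2 30.5 30.5  nan]
8.8333 [0.59852094 0.06556045 0.13855061] [-1.79963176e+02  2.15682594e-02  9.19420285e+01]
```

View pics/t5.png

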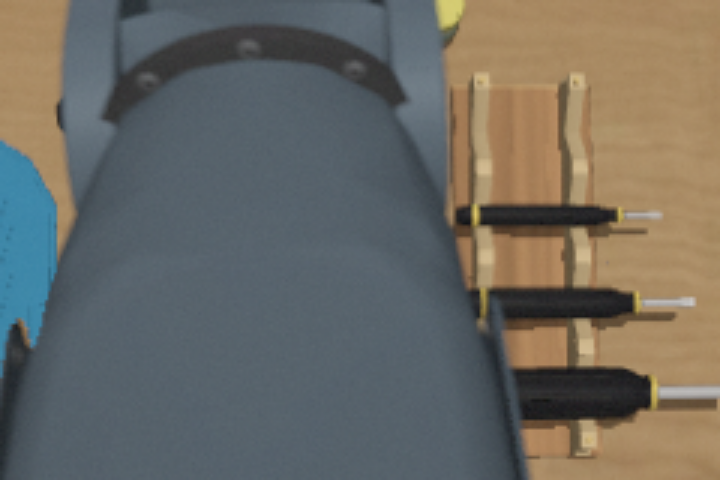

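Large reads seated (z 30.5, x +0.4, aligned). The top view is blocked by the arm, so its lengthwise position gets checked later. Next is small.

Emit:
jog_arm:
  moves:
    - {"dr": [0, 0, -0.002], "offset": [-0.1, -0.2, 0], "gripper": 30}
    - {"dr": [0, 0, -0.004], "offset": [-0.2, -0.4, 0], "gripper": 30}
    - {"dr": [0, 0, -0.006], "offset": [-0.3, -0.6, 0], "gripper": 30}
    - {"dr": [0, 0, -0.008], "offset": [-0.4, -0.8, 0], "gripper": 30}
    - {"dr": [0, 0, -0.01], "offset": [-0.445, -1, 0], "gripper": 30}

```text
time_s: 9.25
eef_pos: [0.5539, -0.0324, 0.1385]
eef_rot: [-180.0, -0.0, 88.5]
ft_force: [0.6, -0.4, -0.2]
finger_gap: 0.0303
grip_force: 0.0
```

Emit:
jog_arm:
  moves:
    - {"dr": [0, 0, 0], "offset": [0, -0.2, -0.05], "gripper": 30}
    - {"dr": [0, 0, 0], "offset": [0, -0.4, -0.2], "gripper": 30}
    - {"dr": [0, 0, 0], "offset": [0, -0.54, -0.3], "gripper": 30}
    - {"dr": [0, 0, 0], "offset": [0, -0.54, -0.4], "gripper": 30}
    - {"dr": [0, 0, 0], "offset": [0, -0.54, -0.4], "gripper": 30}

```text
time_s: 9.67
eef_pos: [0.5538, -0.0859, 0.0963]
eef_rot: [-179.8, -0.0, 88.4]
ft_force: [-1.4, -0.0, -0.9]
finger_gap: 0.0299
grip_force: 0.0
```

Run:
```python
from h import *
s=vision.snapshot("wrist");st=sensors.get_state();print(st["time_s"],st["eef_pos"],st["eef_rot"])
P=cloud(s);m=(abs(P[...,0]-.554)<.02)&(P[...,1]<-.02)&(P[...,1]>-.09)&(P[...,2]>.034)&(P[...,2]<.055)&(s["frame"].max(2)<50)
X=P[m]*1e3;print(len(X),np.percentile(X,[2,50,98],axis=0))
```

```text
9.7167 [ 0.55419064 -0.08547625  0.09728979] [-1.79869393e+02 -3.98638195e-02  8.84889686e+01]
1769 [[548.90770421 -88.97113963  38.43054956]
 [555.68313352 -64.87758487  43.87198357]
 [562.25683957 -38.75106936  45.87631359]]
```

Emit:
jog_arm:
  moves:
    - {"dr": [0, 0, 0], "offset": [0.01, 0, -0.2], "gripper": 30}
    - {"dr": [0, 0, 0], "offset": [0.01, 0, -0.4], "gripper": 30}
    - {"dr": [0, 0, 0], "offset": [0.01, 0, -0.55], "gripper": 30}
    - {"dr": [0, 0, 0], "offset": [0.01, 0, -0.61], "gripper": 30}
    - {"dr": [0, 0, 0], "offset": [0.01, 0, -0.61], "gripper": 30}

```text
time_s: 10.13
eef_pos: [0.5553, -0.0852, 0.0366]
eef_rot: [-179.9, -0.0, 88.5]
ft_force: [-0.5, -0.1, -0.2]
finger_gap: 0.0299
grip_force: 0.0
```

Emit:
jog_arm:
  moves:
    - {"dr": [0, 0, 0], "offset": [0, 0, 0], "gripper": 18}
    - {"dr": [0, 0, 0], "offset": [0, 0, 0], "gripper": 8}
    - {"dr": [0, 0, 0], "offset": [0, 0, 0], "gripper": 2}
    - {"dr": [0, 0, 0], "offset": [0, 0, 0], "gripper": 2}
    - {"dr": [0, 0, 0], "offset": [0, 0, 0], "gripper": 2}

```text
time_s: 10.55
eef_pos: [0.555, -0.0858, 0.0383]
eef_rot: [-179.9, -0.0, 88.5]
ft_force: [-6.2, 1.4, 2.4]
finger_gap: 0.0121
grip_force: 48.7
```

Emit:
jog_arm:
  moves:
    - {"dr": [0, 0, 0], "offset": [0, 0, 0.15], "gripper": 2}
    - {"dr": [0, 0, 0], "offset": [0, 0, 0.35], "gripper": 2}
    - {"dr": [0, 0, 0], "offset": [0, 0, 0.6], "gripper": 2}
    - {"dr": [0, 0, 0], "offset": [0, 0, 0.85], "gripper": 2}
    - {"dr": [0, 0, 0], "offset": [0, 0, 1], "gripper": 2}

```text
time_s: 10.97
eef_pos: [0.5568, -0.0863, 0.1412]
eef_rot: [179.8, 0.0, 88.5]
ft_force: [0.1, 0.3, 0.0]
finger_gap: 0.012
grip_force: 48.9
```

Emit:
jog_arm:
  moves:
    - {"dr": [0, 0, 0.002], "offset": [-0.04, 0.15, 0], "gripper": 2}
    - {"dr": [0, 0, 0.004], "offset": [-0.08, 0.35, 0], "gripper": 2}
    - {"dr": [0, 0, 0.006], "offset": [-0.12, 0.55, 0], "gripper": 2}
    - {"dr": [0, 0, 0.008], "offset": [-0.16, 0.78, 0], "gripper": 2}
    - {"dr": [0, 0, 0.01], "offset": [-0.2, 1, 0], "gripper": 2}

```text
time_s: 11.38
eef_pos: [0.5349, 0.0156, 0.1373]
eef_rot: [180.0, -0.0, 92.2]
ft_force: [0.1, 0.2, -1.1]
finger_gap: 0.0124
grip_force: 48.9
```

Emit:
jog_arm:
  moves:
    - {"dr": [0, 0, 0.002], "offset": [-0.04, 0.22, 0], "gripper": 2}
    - {"dr": [0, 0, 0.004], "offset": [-0.08, 0.44, 0], "gripper": 2}
    - {"dr": [0, 0, 0.006], "offset": [-0.13, 0.66, 0], "gripper": 2}
    - {"dr": [0, 0, 0.008], "offset": [-0.18, 0.85, 0], "gripper": 2}
    - {"dr": [0, 0, 0.01], "offset": [-0.22, 1, 0], "gripper": 2}

```text
time_s: 11.8
eef_pos: [0.5126, 0.1159, 0.1373]
eef_rot: [-180.0, -0.0, 95.8]
ft_force: [1.1, -0.4, -0.5]
finger_gap: 0.0119
grip_force: 48.9
```

Emit:
jog_arm:
  moves:
    - {"dr": [0, 0, 0], "offset": [0, 0.15, 0], "gripper": 2}
    - {"dr": [0, 0, 0], "offset": [0, 0.28, 0], "gripper": 2}
    - {"dr": [0, 0, 0], "offset": [0, 0.38, 0], "gripper": 2}
    - {"dr": [0, 0, 0], "offset": [0, 0.43, 0], "gripper": 2}
    - {"dr": [0, 0, 0], "offset": [0, 0.43, 0], "gripper": 2}

```text
time_s: 12.22
eef_pos: [0.5136, 0.1577, 0.1372]
eef_rot: [180.0, -0.0, 95.8]
ft_force: [0.1, 0.0, -0.1]
finger_gap: 0.0123
grip_force: 48.9
```

Run:
```python
from h import *
s=vision.snapshot("wrist");st=sensors.get_state();print(st["time_s"],st["eef_pos"],st["eef_rot"])
held(s,st,14,45);placed(s,"large")
```

```text
12.2667 [0.51362861 0.15696654 0.13721652] [-1.79996677e+02  4.74080341e-03  9.57286061e+01]
y offset of grip mid 3.3 mm; lateral 0.4; top z-tcp at mid 7.1 (expect ~12.0); slope -0.007 rad
large x mid -1.5 angle -0.011 butt-> y -0.6 axis z (expect 30) [30.1 29.9 30.1 29.4]
```

Emit:
jog_arm:
  moves:
    - {"dr": [0, 0, 0], "offset": [-0.005, -0.02, -0.15], "gripper": 2}
    - {"dr": [0, 0, 0], "offset": [-0.005, -0.02, -0.3], "gripper": 2}
    - {"dr": [0, 0, 0], "offset": [-0.005, -0.02, -0.45], "gripper": 2}
    - {"dr": [0, 0, 0], "offset": [-0.005, -0.02, -0.55], "gripper": 2}
    - {"dr": [0, 0, 0], "offset": [-0.005, -0.02, -0.62], "gripper": 2}

```text
time_s: 12.68
eef_pos: [0.5129, 0.1541, 0.0743]
eef_rot: [-179.9, 0.0, 95.7]
ft_force: [-0.4, 0.6, -0.4]
finger_gap: 0.012
grip_force: 48.9
```

Emit:
jog_arm:
  moves:
    - {"dr": [0, 0, 0], "offset": [0, 0, -0.06], "gripper": 2}
    - {"dr": [0, 0, 0], "offset": [0, 0, -0.12], "gripper": 2}
    - {"dr": [0, 0, 0], "offset": [0, 0, -0.18], "gripper": 2}
    - {"dr": [0, 0, 0], "offset": [0, 0, -0.24], "gripper": 2}
    - {"dr": [0, 0, 0], "offset": [0, 0, -0.25], "gripper": 2}

```text
time_s: 13.1
eef_pos: [0.5135, 0.1548, 0.0502]
eef_rot: [180.0, -0.0, 95.7]
ft_force: [-3.0, -1.1, 13.5]
finger_gap: 0.0122
grip_force: 50.3
```

Emit:
jog_arm:
  moves:
    - {"dr": [0, 0, 0], "offset": [0, 0, 0], "gripper": 20}
    - {"dr": [0, 0, 0], "offset": [0, 0, 0], "gripper": 30}
    - {"dr": [0, 0, 0], "offset": [0, 0, 0], "gripper": 30}
    - {"dr": [0, 0, 0], "offset": [0, 0, 0], "gripper": 30}
    - {"dr": [0, 0, 0], "offset": [0, 0, 0], "gripper": 30}

```text
time_s: 13.52
eef_pos: [0.5132, 0.1548, 0.0503]
eef_rot: [180.0, -0.0, 95.7]
ft_force: [0.3, 0.7, 0.9]
finger_gap: 0.0297
grip_force: 0.0
```

Emit:
jog_arm:
  moves:
    - {"dr": [0, 0, 0], "offset": [0, 0, 0.15], "gripper": 30}
    - {"dr": [0, 0, 0], "offset": [0, 0, 0.35], "gripper": 30}
    - {"dr": [0, 0, 0], "offset": [0, 0, 0.6], "gripper": 30}
    - {"dr": [0, 0, 0], "offset": [0, 0, 0.8], "gripper": 30}
    - {"dr": [0, 0, 0], "offset": [0, 0, 0.9], "gripper": 30}

```text
time_s: 13.93
eef_pos: [0.514, 0.155, 0.1426]
eef_rot: [179.8, -0.0, 95.7]
ft_force: [0.4, -0.5, 0.0]
finger_gap: 0.03
grip_force: 0.0
```

Emit:
jog_arm:
  moves:
    - {"dr": [0, 0, -0.002], "offset": [-0.02, -0.2, 0], "gripper": 36}
    - {"dr": [0, 0, -0.004], "offset": [-0.04, -0.4, 0], "gripper": 36}
    - {"dr": [0, 0, -0.006], "offset": [-0.06, -0.6, 0], "gripper": 36}
    - {"dr": [0, 0, -0.008], "offset": [-0.08, -0.8, 0], "gripper": 36}
    - {"dr": [0, 0, -0.01], "offset": [-0.1, -1, 0], "gripper": 36}

```text
time_s: 14.35
eef_pos: [0.5028, 0.0539, 0.1398]
eef_rot: [-180.0, -0.0, 92.1]
ft_force: [0.4, -0.1, -0.2]
finger_gap: 0.036
grip_force: 0.0
```

Run:
```python
from h import *
s=vision.snapshot("wrist");st=sensors.get_state();print(st["time_s"],st["eef_pos"],st["eef_rot"])
placed(s,"large");placed(s,"small")
cv2.imwrite("pics/w6.png",s["frame"][:,:,::-1])
```

```text
14.4 [0.50249623 0.05140604 0.13975168] [-1.79938332e+02  4.07943122e-02  9.19550552e+01]
large x mid -2.1 angle -0.008 butt-> y -27.3 axis z (expect 30) [30.2 30.4 30.3  nan]
small x mid -0.1 angle 0.002 butt-> y -23.3 axis z (expect 30) [30.4 30.5 30.6  nan]
```

View pics/w6.png

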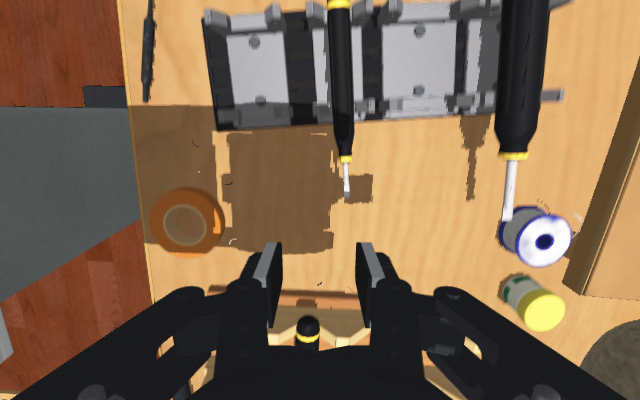

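Small at (340,80) and large at (522,80) lie down in their saddles. Both axes read about 30.4 mm. Next is medium.

Emit:
jog_arm:
  moves:
    - {"dr": [0, 0, -0.002], "offset": [-0.01, -0.2, 0], "gripper": 36}
    - {"dr": [0, 0, -0.004], "offset": [-0.02, -0.4, 0], "gripper": 36}
    - {"dr": [0, 0, -0.006], "offset": [-0.04, -0.6, 0], "gripper": 36}
    - {"dr": [0, 0, -0.008], "offset": [-0.06, -0.8, 0], "gripper": 36}
    - {"dr": [0, 0, -0.01], "offset": [-0.06, -1, 0], "gripper": 36}

```text
time_s: 14.82
eef_pos: [0.4966, -0.046, 0.1398]
eef_rot: [-180.0, -0.0, 88.5]
ft_force: [-0.4, 0.0, 0.1]
finger_gap: 0.0359
grip_force: 0.0
```

Emit:
jog_arm:
  moves:
    - {"dr": [0, 0, 0], "offset": [0, -0.2, -0.05], "gripper": 36}
    - {"dr": [0, 0, 0], "offset": [0, -0.35, -0.2], "gripper": 36}
    - {"dr": [0, 0, 0], "offset": [0, -0.43, -0.3], "gripper": 36}
    - {"dr": [0, 0, 0], "offset": [0, -0.43, -0.4], "gripper": 36}
    - {"dr": [0, 0, 0], "offset": [0, -0.43, -0.4], "gripper": 36}

```text
time_s: 15.23
eef_pos: [0.4961, -0.0877, 0.0982]
eef_rot: [-179.8, -0.1, 88.5]
ft_force: [-0.7, 0.3, -0.5]
finger_gap: 0.0359
grip_force: 0.0
```

```bash
cat >> h.py <<'E'
def pick(s,x):
    P=cloud(s);m=(abs(P[...,0]-x)<.025)&(P[...,1]<-.02)&(P[...,1]>-.09)&(P[...,2]>.036)&(P[...,2]<.075)&(s["frame"].max(2)<50)
    X=P[m]*1e3;print(len(X),np.percentile(X,[2,50,98],axis=0).round(1).tolist())
E
python3 - <<'E'
from h import *
s=vision.snapshot("wrist");st=sensors.get_state();print(st["time_s"],st["eef_pos"],st["eef_rot"]);pick(s,.497)
E
```

```text
15.2833 [ 0.49652353 -0.08741324  0.0991846 ] [-1.79858349e+02 -4.34883722e-02  8.85002341e+01]
2501 [[488.2, -89.0, 42.9], [497.8, -66.3, 50.6], [507.2, -41.0, 53.0]]
```

Emit:
jog_arm:
  moves:
    - {"dr": [0, 0, 0], "offset": [0.01, 0, -0.2], "gripper": 36}
    - {"dr": [0, 0, 0], "offset": [0.01, 0, -0.4], "gripper": 36}
    - {"dr": [0, 0, 0], "offset": [0.01, 0, -0.53], "gripper": 36}
    - {"dr": [0, 0, 0], "offset": [0.01, 0, -0.59], "gripper": 36}
    - {"dr": [0, 0, 0], "offset": [0.01, 0, -0.59], "gripper": 36}

```text
time_s: 15.7
eef_pos: [0.4978, -0.0874, 0.0406]
eef_rot: [-179.9, -0.0, 88.5]
ft_force: [-0.1, -0.5, 0.8]
finger_gap: 0.036
grip_force: 0.0
```

Emit:
jog_arm:
  moves:
    - {"dr": [0, 0, 0], "offset": [0, 0, 0], "gripper": 24}
    - {"dr": [0, 0, 0], "offset": [0, 0, 0], "gripper": 14}
    - {"dr": [0, 0, 0], "offset": [0, 0, 0], "gripper": 5}
    - {"dr": [0, 0, 0], "offset": [0, 0, 0], "gripper": 5}
    - {"dr": [0, 0, 0], "offset": [0, 0, 0], "gripper": 5}

```text
time_s: 16.12
eef_pos: [0.4969, -0.0878, 0.0421]
eef_rot: [-179.8, -0.0, 88.5]
ft_force: [-8.1, 1.4, 5.6]
finger_gap: 0.0183
grip_force: 48.6
```

Emit:
jog_arm:
  moves:
    - {"dr": [0, 0, 0], "offset": [0, 0, 0.15], "gripper": 5}
    - {"dr": [0, 0, 0], "offset": [0, 0, 0.35], "gripper": 5}
    - {"dr": [0, 0, 0], "offset": [0, 0, 0.6], "gripper": 5}
    - {"dr": [0, 0, 0], "offset": [0, 0, 0.85], "gripper": 5}
    - {"dr": [0, 0, 0], "offset": [0, 0, 1], "gripper": 5}

```text
time_s: 16.53
eef_pos: [0.4991, -0.0883, 0.1448]
eef_rot: [179.8, 0.1, 88.5]
ft_force: [0.7, -0.2, -0.1]
finger_gap: 0.0181
grip_force: 49.1
```

Emit:
jog_arm:
  moves:
    - {"dr": [0, 0, 0.002], "offset": [-0.04, 0.15, 0], "gripper": 5}
    - {"dr": [0, 0, 0.004], "offset": [-0.08, 0.35, 0], "gripper": 5}
    - {"dr": [0, 0, 0.006], "offset": [-0.12, 0.55, 0], "gripper": 5}
    - {"dr": [0, 0, 0.008], "offset": [-0.16, 0.78, 0], "gripper": 5}
    - {"dr": [0, 0, 0.01], "offset": [-0.2, 1, 0], "gripper": 5}

```text
time_s: 16.95
eef_pos: [0.4782, 0.0128, 0.1425]
eef_rot: [179.9, 0.0, 92.1]
ft_force: [-0.0, -0.1, -1.1]
finger_gap: 0.0182
grip_force: 49.1
```

Emit:
jog_arm:
  moves:
    - {"dr": [0, 0, 0.002], "offset": [-0.05, 0.22, 0], "gripper": 5}
    - {"dr": [0, 0, 0.004], "offset": [-0.1, 0.44, 0], "gripper": 5}
    - {"dr": [0, 0, 0.006], "offset": [-0.15, 0.66, 0], "gripper": 5}
    - {"dr": [0, 0, 0.008], "offset": [-0.2, 0.85, 0], "gripper": 5}
    - {"dr": [0, 0, 0.01], "offset": [-0.23, 1, 0], "gripper": 5}

```text
time_s: 17.37
eef_pos: [0.4548, 0.1133, 0.1424]
eef_rot: [179.9, -0.0, 95.8]
ft_force: [-0.3, -0.1, -0.5]
finger_gap: 0.0185
grip_force: 49.1
```

Emit:
jog_arm:
  moves:
    - {"dr": [0, 0, 0], "offset": [0, 0.15, 0], "gripper": 5}
    - {"dr": [0, 0, 0], "offset": [0, 0.28, 0], "gripper": 5}
    - {"dr": [0, 0, 0], "offset": [0, 0.36, 0], "gripper": 5}
    - {"dr": [0, 0, 0], "offset": [0, 0.39, 0], "gripper": 5}
    - {"dr": [0, 0, 0], "offset": [0, 0.39, 0], "gripper": 5}

```text
time_s: 17.78
eef_pos: [0.4553, 0.1511, 0.1418]
eef_rot: [180.0, -0.0, 95.7]
ft_force: [-0.4, -1.0, -0.6]
finger_gap: 0.0181
grip_force: 49.2
```

Run:
```python
from h import *
s=vision.snapshot("wrist");st=sensors.get_state();print(st["time_s"],st["eef_pos"],st["eef_rot"])
held(s,st,20,47);placed(s,"large");placed(s,"small")
P=cloud(s);m=(P[...,2]>.12)&(P[...,1]>.23)&(P[...,2]<.24);print(P[m].min(0) if m.any() else "no tall")
```

```text
17.8333 [0.45525819 0.15068055 0.14161237] [1.79973475e+02 1.56572627e-03 9.57182949e+01]
y offset of grip mid 0.5 mm; lateral 0.6; top z-tcp at mid 10.6 (expect ~15.0); slope -0.010 rad
large x mid -2.5 angle -0.017 butt-> y -0.6 axis z (expect 30) [30.1 30.1 29.7 28.9]
small x mid -0.2 angle -0.024 butt-> y -0.0 axis z (expect 30) [30.5 30.2 30.  29.3]
no tall
```

Emit:
jog_arm:
  moves:
    - {"dr": [0, 0, 0], "offset": [0, 0.01, -0.15], "gripper": 5}
    - {"dr": [0, 0, 0], "offset": [0, 0.01, -0.3], "gripper": 5}
    - {"dr": [0, 0, 0], "offset": [0, 0.01, -0.45], "gripper": 5}
    - {"dr": [0, 0, 0], "offset": [0, 0.01, -0.58], "gripper": 5}
    - {"dr": [0, 0, 0], "offset": [0, 0.01, -0.67], "gripper": 5}

```text
time_s: 18.25
eef_pos: [0.4549, 0.151, 0.0733]
eef_rot: [-179.9, 0.0, 95.6]
ft_force: [-0.3, -0.9, -1.3]
finger_gap: 0.0183
grip_force: 49.2
```

Emit:
jog_arm:
  moves:
    - {"dr": [0, 0, 0], "offset": [0, 0, -0.06], "gripper": 5}
    - {"dr": [0, 0, 0], "offset": [0, 0, -0.12], "gripper": 5}
    - {"dr": [0, 0, 0], "offset": [0, 0, -0.18], "gripper": 5}
    - {"dr": [0, 0, 0], "offset": [0, 0, -0.235], "gripper": 5}
    - {"dr": [0, 0, 0], "offset": [0, 0, -0.24], "gripper": 5}

```text
time_s: 18.67
eef_pos: [0.4554, 0.1518, 0.05]
eef_rot: [180.0, 0.0, 95.7]
ft_force: [-1.0, -0.6, 2.7]
finger_gap: 0.0182
grip_force: 49.7
```

Emit:
jog_arm:
  moves:
    - {"dr": [0, 0, 0], "offset": [0, 0, 0], "gripper": 26}
    - {"dr": [0, 0, 0], "offset": [0, 0, 0], "gripper": 35}
    - {"dr": [0, 0, 0], "offset": [0, 0, 0], "gripper": 35}
    - {"dr": [0, 0, 0], "offset": [0, 0, 0], "gripper": 35}
    - {"dr": [0, 0, 0], "offset": [0, 0, 0], "gripper": 35}

```text
time_s: 19.08
eef_pos: [0.4552, 0.1518, 0.0504]
eef_rot: [180.0, -0.0, 95.7]
ft_force: [-0.5, -0.3, -0.8]
finger_gap: 0.0346
grip_force: 0.0
```

Emit:
jog_arm:
  moves:
    - {"dr": [0, 0, 0], "offset": [0, 0, 0.15], "gripper": 35}
    - {"dr": [0, 0, 0], "offset": [0, 0, 0.35], "gripper": 35}
    - {"dr": [0, 0, 0], "offset": [0, 0, 0.6], "gripper": 35}
    - {"dr": [0, 0, 0], "offset": [0, 0, 0.8], "gripper": 35}
    - {"dr": [0, 0, 0], "offset": [0, 0, 0.9], "gripper": 35}

```text
time_s: 19.5
eef_pos: [0.4559, 0.152, 0.1425]
eef_rot: [179.8, -0.0, 95.7]
ft_force: [0.7, 0.2, 0.3]
finger_gap: 0.0349
grip_force: 0.0
```

Emit:
jog_arm:
  moves:
    - {"dr": [0, 0, -0.002], "offset": [-0.01, -0.2, 0], "gripper": 46}
    - {"dr": [0, 0, -0.004], "offset": [-0.03, -0.4, 0], "gripper": 46}
    - {"dr": [0, 0, -0.006], "offset": [-0.05, -0.6, 0], "gripper": 46}
    - {"dr": [0, 0, -0.008], "offset": [-0.08, -0.8, 0], "gripper": 46}
    - {"dr": [0, 0, -0.01], "offset": [-0.1, -1, 0], "gripper": 46}

```text
time_s: 19.92
eef_pos: [0.4447, 0.0509, 0.1399]
eef_rot: [-180.0, -0.0, 92.1]
ft_force: [-0.3, 0.2, 0.3]
finger_gap: 0.0458
grip_force: 0.0
```

Run:
```python
from h import *
s=vision.snapshot("wrist");st=sensors.get_state();print(st["time_s"],st["eef_pos"],st["eef_rot"])
for k in("large","small","medium"):placed(s,k)
```

```text
19.9667 [0.44440659 0.04869143 0.13981515] [-1.79941871e+02  3.48892249e-02  9.19769953e+01]
large x mid -2.8 angle -0.006 butt-> y -27.3 axis z (expect 30) [30.1 30.2 30.1  nan]
small x mid 0.0 angle -0.005 butt-> y -23.3 axis z (expect 30) [30.3 30.5 30.5  nan]
medium x mid -0.1 angle 0.000 butt-> y -25.3 axis z (expect 30) [30.3 30.2 30.4  nan]
```

Emit:
jog_arm:
  moves:
    - {"dr": [0, 0, -0.002], "offset": [-0.01, -0.2, 0], "gripper": 56}
    - {"dr": [0, 0, -0.004], "offset": [-0.02, -0.4, 0], "gripper": 56}
    - {"dr": [0, 0, -0.006], "offset": [-0.04, -0.6, 0], "gripper": 56}
    - {"dr": [0, 0, -0.008], "offset": [-0.05, -0.8, 0], "gripper": 56}
    - {"dr": [0, 0, -0.01], "offset": [-0.05, -1, 0], "gripper": 56}

```text
time_s: 20.38
eef_pos: [0.4397, -0.0491, 0.1399]
eef_rot: [-180.0, -0.0, 88.5]
ft_force: [1.0, -0.4, 0.2]
finger_gap: 0.0559
grip_force: 0.0
```

Emit:
jog_arm:
  moves:
    - {"dr": [0, 0, 0], "offset": [0, -0.2, -0.05], "gripper": 56}
    - {"dr": [0, 0, 0], "offset": [0, -0.35, -0.15], "gripper": 56}
    - {"dr": [0, 0, 0], "offset": [0, -0.4, -0.25], "gripper": 56}
    - {"dr": [0, 0, 0], "offset": [0, -0.4, -0.3], "gripper": 56}
    - {"dr": [0, 0, 0], "offset": [0, -0.4, -0.3], "gripper": 56}

```text
time_s: 20.8
eef_pos: [0.4394, -0.0876, 0.109]
eef_rot: [-179.9, -0.0, 88.5]
ft_force: [0.0, 1.0, -0.3]
finger_gap: 0.0559
grip_force: 0.0
```

Run:
```python
from h import *
s=vision.snapshot("wrist");st=sensors.get_state();print(st["time_s"],st["eef_pos"],st["eef_rot"]);pick(s,.439)
```

```text
20.85 [ 0.43972256 -0.08744833  0.10962122] [-1.79900031e+02 -3.52997242e-02  8.85056489e+01]
4322 [[425.2, -88.9, 54.0], [440.0, -64.2, 64.3], [454.8, -37.4, 67.4]]
```

Now descend to z = 0.047, grip and lift.

Emit:
jog_arm:
  moves:
    - {"dr": [0, 0, 0], "offset": [0, 0, -0.2], "gripper": 56}
    - {"dr": [0, 0, 0], "offset": [0, 0, -0.4], "gripper": 56}
    - {"dr": [0, 0, 0], "offset": [0, 0, -0.57], "gripper": 56}
    - {"dr": [0, 0, 0], "offset": [0, 0, -0.63], "gripper": 56}
    - {"dr": [0, 0, 0], "offset": [0, 0, -0.63], "gripper": 56}

```text
time_s: 21.27
eef_pos: [0.4397, -0.0874, 0.0466]
eef_rot: [-179.9, -0.0, 88.5]
ft_force: [-0.1, -0.5, -0.6]
finger_gap: 0.0559
grip_force: 0.0
```

Emit:
jog_arm:
  moves:
    - {"dr": [0, 0, 0], "offset": [0, 0, 0], "gripper": 40}
    - {"dr": [0, 0, 0], "offset": [0, 0, 0], "gripper": 25}
    - {"dr": [0, 0, 0], "offset": [0, 0, 0], "gripper": 15}
    - {"dr": [0, 0, 0], "offset": [0, 0, 0], "gripper": 15}
    - {"dr": [0, 0, 0], "offset": [0, 0, 0], "gripper": 15}
  squeeze: 60

```text
time_s: 21.68
eef_pos: [0.4389, -0.0879, 0.0484]
eef_rot: [-179.8, -0.0, 88.5]
ft_force: [-10.6, -0.3, 12.9]
finger_gap: 0.0304
grip_force: 58.2
```

Emit:
jog_arm:
  moves:
    - {"dr": [0, 0, 0], "offset": [0, 0, 0.15], "gripper": 15}
    - {"dr": [0, 0, 0], "offset": [0, 0, 0.35], "gripper": 15}
    - {"dr": [0, 0, 0], "offset": [0, 0, 0.6], "gripper": 15}
    - {"dr": [0, 0, 0], "offset": [0, 0, 0.85], "gripper": 15}
    - {"dr": [0, 0, 0], "offset": [0, 0, 1], "gripper": 15}

```text
time_s: 22.1
eef_pos: [0.4409, -0.0883, 0.1505]
eef_rot: [179.8, 0.1, 88.5]
ft_force: [0.7, -1.7, -1.6]
finger_gap: 0.03
grip_force: 60.1
```

Emit:
jog_arm:
  moves:
    - {"dr": [0, 0, 0.002], "offset": [0.08, 0.15, 0], "gripper": 15}
    - {"dr": [0, 0, 0.004], "offset": [0.18, 0.35, 0], "gripper": 15}
    - {"dr": [0, 0, 0.006], "offset": [0.3, 0.55, 0], "gripper": 15}
    - {"dr": [0, 0, 0.008], "offset": [0.43, 0.78, 0], "gripper": 15}
    - {"dr": [0, 0, 0.01], "offset": [0.55, 1, 0], "gripper": 15}

```text
time_s: 22.52
eef_pos: [0.4958, 0.013, 0.1484]
eef_rot: [179.9, 0.0, 92.1]
ft_force: [0.8, -0.4, -1.6]
finger_gap: 0.0303
grip_force: 60.1
```

Emit:
jog_arm:
  moves:
    - {"dr": [0, 0, 0.002], "offset": [0.12, 0.22, 0], "gripper": 15}
    - {"dr": [0, 0, 0.004], "offset": [0.24, 0.44, 0], "gripper": 15}
    - {"dr": [0, 0, 0.006], "offset": [0.36, 0.66, 0], "gripper": 15}
    - {"dr": [0, 0, 0.008], "offset": [0.48, 0.85, 0], "gripper": 15}
    - {"dr": [0, 0, 0.01], "offset": [0.6, 1, 0], "gripper": 15}

```text
time_s: 22.93
eef_pos: [0.5556, 0.1135, 0.1483]
eef_rot: [179.9, -0.0, 95.8]
ft_force: [-0.6, 0.1, -1.4]
finger_gap: 0.0304
grip_force: 60.1
```

Emit:
jog_arm:
  moves:
    - {"dr": [0, 0, 0], "offset": [0.06, 0.15, 0], "gripper": 15}
    - {"dr": [0, 0, 0], "offset": [0.12, 0.3, 0], "gripper": 15}
    - {"dr": [0, 0, 0], "offset": [0.16, 0.42, 0], "gripper": 15}
    - {"dr": [0, 0, 0], "offset": [0.16, 0.5, 0], "gripper": 15}
    - {"dr": [0, 0, 0], "offset": [0.16, 0.51, 0], "gripper": 15}

```text
time_s: 23.35
eef_pos: [0.5709, 0.1639, 0.1475]
eef_rot: [180.0, -0.0, 95.7]
ft_force: [-0.8, -0.4, -1.8]
finger_gap: 0.0303
grip_force: 60.1
```

Run:
```python
from h import *
s=vision.snapshot("wrist");st=sensors.get_state();print(st["time_s"],st["eef_pos"],st["eef_rot"])
held(s,st,32,51);placed(s,"large");placed(s,"small");placed(s,"medium")
```

```text
23.4 [0.57076695 0.16326918 0.14738127] [-1.79986822e+02  1.23889293e-03  9.57319437e+01]
y offset of grip mid 0.3 mm; lateral 0.8; top z-tcp at mid 18.3 (expect ~21.0); slope -0.001 rad
large x mid 0.1 angle -0.007 butt-> y -0.6 axis z (expect 30) [30.5 30.2 30.2 29.5]
small x mid 1.3 angle 0.001 butt-> y -0.1 axis z (expect 30) [30.5 30.7 30.7 29.9]
medium x mid 2.0 angle -0.006 butt-> y 0.1 axis z (expect 30) [30.  30.3 30.4 29.8]
```

Emit:
jog_arm:
  moves:
    - {"dr": [0, 0, 0], "offset": [0, 0, -0.15], "gripper": 15}
    - {"dr": [0, 0, 0], "offset": [0, 0, -0.3], "gripper": 15}
    - {"dr": [0, 0, 0], "offset": [0, 0, -0.48], "gripper": 15}
    - {"dr": [0, 0, 0], "offset": [0, 0, -0.63], "gripper": 15}
    - {"dr": [0, 0, 0], "offset": [0, 0, -0.73], "gripper": 15}

```text
time_s: 23.82
eef_pos: [0.5704, 0.1619, 0.073]
eef_rot: [-179.9, 0.0, 95.6]
ft_force: [0.6, -0.3, -2.8]
finger_gap: 0.0302
grip_force: 60.1
```

Emit:
jog_arm:
  moves:
    - {"dr": [0, 0, 0], "offset": [0, 0, -0.06], "gripper": 15}
    - {"dr": [0, 0, 0], "offset": [0, 0, -0.12], "gripper": 15}
    - {"dr": [0, 0, 0], "offset": [0, 0, -0.18], "gripper": 15}
    - {"dr": [0, 0, 0], "offset": [0, 0, -0.24], "gripper": 15}
    - {"dr": [0, 0, 0], "offset": [0, 0, -0.25], "gripper": 15}

```text
time_s: 24.23
eef_pos: [0.5709, 0.1627, 0.0486]
eef_rot: [-180.0, 0.0, 95.7]
ft_force: [-0.2, 0.2, -0.9]
finger_gap: 0.0301
grip_force: 60.1
```

Emit:
jog_arm:
  moves:
    - {"dr": [0, 0, 0], "offset": [0, 0, 0], "gripper": 38}
    - {"dr": [0, 0, 0], "offset": [0, 0, 0], "gripper": 43}
    - {"dr": [0, 0, 0], "offset": [0, 0, 0], "gripper": 43}
    - {"dr": [0, 0, 0], "offset": [0, 0, 0], "gripper": 43}
    - {"dr": [0, 0, 0], "offset": [0, 0, 0], "gripper": 43}

```text
time_s: 24.65
eef_pos: [0.5714, 0.1629, 0.0497]
eef_rot: [180.0, -0.0, 95.7]
ft_force: [0.1, -0.2, -0.5]
finger_gap: 0.043
grip_force: 0.0
```

Emit:
jog_arm:
  moves:
    - {"dr": [0, 0, 0], "offset": [0, 0, 0.12], "gripper": 43}
    - {"dr": [0, 0, 0], "offset": [0, 0, 0.3], "gripper": 43}
    - {"dr": [0, 0, 0], "offset": [0, 0, 0.5], "gripper": 43}
    - {"dr": [0, 0, 0], "offset": [0, 0, 0.75], "gripper": 43}
    - {"dr": [0, 0, 0], "offset": [0, 0, 1], "gripper": 43}

```text
time_s: 25.07
eef_pos: [0.571, 0.1627, 0.1512]
eef_rot: [180.0, 0.0, 95.7]
ft_force: [-0.3, 0.1, 0.2]
finger_gap: 0.0432
grip_force: 0.0
```

Emit:
jog_arm:
  moves:
    - {"dr": [0, 0, 0], "offset": [0, -0.2, 0.1], "gripper": 43}
    - {"dr": [0, 0, 0], "offset": [0, -0.4, 0.2], "gripper": 43}
    - {"dr": [0, 0, 0], "offset": [0, -0.6, 0.3], "gripper": 43}
    - {"dr": [0, 0, 0], "offset": [0, -0.8, 0.4], "gripper": 43}
    - {"dr": [0, 0, 0], "offset": [0, -1, 0.5], "gripper": 43}

```text
time_s: 25.48
eef_pos: [0.5711, 0.0619, 0.2009]
eef_rot: [179.9, 0.0, 95.7]
ft_force: [0.1, 0.0, 0.0]
finger_gap: 0.0433
grip_force: 0.0
```

Emit:
jog_arm:
  moves:
    - {"dr": [0, 0, 0], "offset": [-0.1, -0.2, 0], "gripper": 43}
    - {"dr": [0, 0, 0], "offset": [-0.2, -0.4, 0], "gripper": 43}
    - {"dr": [0, 0, 0], "offset": [-0.3, -0.6, 0], "gripper": 43}
    - {"dr": [0, 0, 0], "offset": [-0.4, -0.8, 0], "gripper": 43}
    - {"dr": [0, 0, 0], "offset": [-0.5, -1, 0], "gripper": 43}

```text
time_s: 25.9
eef_pos: [0.5206, -0.0381, 0.2003]
eef_rot: [179.9, 0.0, 95.7]
ft_force: [-0.0, -0.4, -0.1]
finger_gap: 0.0426
grip_force: 0.0
```

Emit:
jog_arm:
  moves:
    - {"dr": [0, 0, 0], "offset": [-0.1, -0.2, 0], "gripper": 43}
    - {"dr": [0, 0, 0], "offset": [-0.2, -0.4, 0], "gripper": 43}
    - {"dr": [0, 0, 0], "offset": [-0.3, -0.6, 0], "gripper": 43}
    - {"dr": [0, 0, 0], "offset": [-0.4, -0.8, 0], "gripper": 43}
    - {"dr": [0, 0, 0], "offset": [-0.5, -1, 0], "gripper": 43}

```text
time_s: 26.32
eef_pos: [0.4706, -0.1381, 0.2003]
eef_rot: [179.9, 0.0, 95.7]
ft_force: [1.2, -1.1, -0.3]
finger_gap: 0.043
grip_force: 0.0
```

Run:
```python
from h import *
s=vision.snapshot("top");st=sensors.get_state();print(st["time_s"],st["eef_pos"])
for k in SAD: placed(s,k)
cv2.imwrite("pics/t7.png",cv2.resize(s["frame"][130:300,200:340],(494,600))[:,:,::-1])
```

```text
26.3667 [ 0.46942865 -0.14052535  0.20024962]
medium x mid -0.6 angle 0.009 butt-> y -2.6 axis z (expect 30) [30.7 30.4 30.4 29.9]
small x mid -1.2 angle 0.011 butt-> y -3.7 axis z (expect 30) [31.  29.7 31.1 30.1]
huge x mid -1.7 angle 0.000 butt-> y -4.7 axis z (expect 30) [30.1 30.3 29.9 28.6]
large x mid -0.5 angle 0.003 butt-> y -3.7 axis z (expect 30) [30.3 30.1 30.8 28.9]
```

View pics/t7.png

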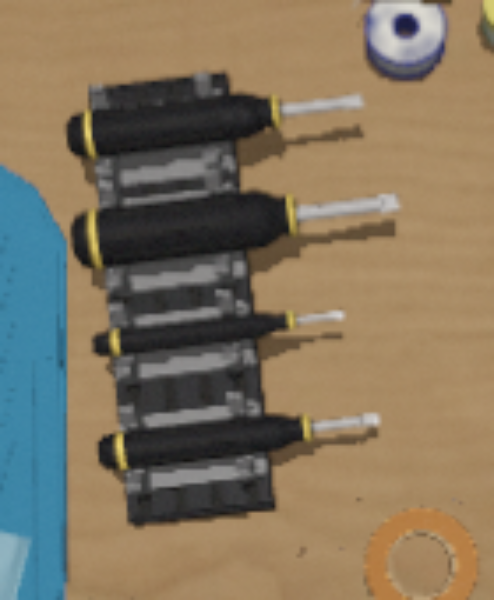

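The picture shows all four drivers in their matching saddles at (170,125), (180,230), (190,335) and (205,445). Heights are within about 1 mm of the seated height along the grips' straight part, and the lengthwise positions are well within tolerance.

```bash
python3 -c "
from h import *
print(workorder.job_done())"
```

```text
the job is handed in; nothing more can be done
None
```

I laid all four screwdrivers in their matching saddles and handed the job in at about 26 s; by the last camera check each was fully down and within tolerance, but the hand-in returned no verdict.

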